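# Count the line spools on the desk scale

### The arm

A 7-joint arm with a two-finger parallel gripper is mounted at the origin on a cart in front of the work surface, level with it; the furniture and walls round the work are solid. World frame = base frame: x ahead of the robot, y to its left, z up, the work surface at z = 0. Lengths are in m, angles in rad, forces in N, time in s.
With the tool pointing down it reaches from about 0.425 to 0.875 m from the base axis. Payload 8.4 kg.
Tool frame: the origin (TCP) lies midway between the tips of the shut fingers; the grasp point (between the pads) lies 19 mm behind it; z points along the fingers, y is the line along which they close (so a half turn about z gives the same grasp; the last joint's range is limited). The gripper opens to 87 mm and grips with 3 to 60 N. Pads are 19 mm wide; open, the fingers measure 117 mm over their backs; the gripper's body (75 mm by 190 mm) begins 51 mm behind the grasp point.
Start: joints at [-1.348, 0.333, 0.04, 1.465, -0.013, 1.343, -0.059], TCP at [0.206, 0.617, 0.223] pointing down, gripper open.
Joint ranges: [-2.58, 2.58], [-0.38, 2.09], [-1.3, 1.39], [0.25, 2.4], [-1.5, 4.64], [0.08, 2.09], [-2.65, 2.65]. Speed limits (rad/s): [2.22, 2.22, 2.79, 2.79, 3.14, 3.14, 3.14].

### API

Orientations are given as a unit quaternion [w, x, y, z].
In Python, from station import bot gives the robot as it stands. Calls block until the motion is done:
- bot.move_ptp(position, orientation): joint-space move of the TCP to a pose.
- bot.line_to(position, rot=None, rate=0.15): straight line of the TCP; rot=None keeps the orientation; rate is the mean speed in m/s.
- bot.movej(angles): joint-space move.
- bot.set_gripper(opening, squeeze=None): finger opening in m; squeeze is the grip in N (None keeps the last); returns when the fingers have stopped.
- bot.hold(seconds).
- bot.solve_ik(position, orientation): joint angles nearest the present ones, or None.
- bot.state(): the state.
- bot.snapshot(name): name is "side" or "top" or "wrist"; returns a dict with "image" (480x640x3 uint8, red, green, blue), "intrinsics" (3x3 intrinsics, pixels), "xyz" and "attitude" of the camera in the world; the wrist camera has in their place "mount" (4x4, takes a point from camera to tool coordinates, whose origin is the TCP and whose axes are the flange's). Camera axes: x right, y down, z forward; pixel columns grow to the right and rows downward; lengths in m; the calibration is good to about 2 mm. A picture is of the moment at which its call begins: read the wrist's pose just before it. There is no depth.
A pose or a line that the arm cannot do raises bot.Unreachable and nothing moves.
- bot.sign_off(): hands the job in; it is judged then, once.
Trained networks look in the newest picture that a camera, given by its name, has taken for a name from the list of things; names that differ only in an ending like _2 or _b are one class to them, and where a whole thing is asked for, a point or a joint stands for the part that bears it (a point fixed in the world has none). Each returns a list of dicts, best first, with "confidence" (0 to 1); they miss things now and then, are a little off and sometimes report something else, mostly with a low value. They report only what shows in the picture. A call takes as long as a camera call. They do not tell look-alikes from the thing itself.
- bot.masks_of(camera, name): "mask" (480x640 bool, what is visible of it) and "bbox" ([centre column, centre row, width, height] in pixels, round what is visible of it).
- bot.tip_of(camera, name): "position" ([column, row] in pixels: a listed point, or the origin of a listed thing).
The state is a dict: "time_s": time; "joint_pos": joint angles; "dq": joint speeds; "joint_torque": joint torques, N m; "tool_pos": TCP position; "eef_rot": TCP orientation; "wrist_force": force on the tool from outside, world axes, zero at the start; "torque": the same for the moment, N m; "grip_width": finger opening in m; "finger_force": force on a finger pad.
Only numpy, scipy, OpenCV 4.12 (cv2) and the standard library are available. Lean on these libraries where they do the work, as an engineer would, in place of code of your own. Each camera call takes 0.05 s, during which the arm holds its last target. There are 200 camera calls.

### The job

Count the spools of fishing line with the scale: turn its dial until the white pointer meets the red mark and press the blue key while the pan is still empty, then lay every spool on the desk flat and side by side on the pan. With all of them on it press the yellow key, then the green key, each fully down for a moment and only one at a time, and then put the spools flat and side by side in the cardboard tray. Leave the dial at the mark and the other things on the desk where they are.

Things in the scene. Friction and masses are not known exactly. Their poses are not given: they have to be found in the camera images.
- scale: white counting scale fixed to the desk, 280 mm (its x) by 260 mm (its y), console top 45 mm above the desk; origin under its centre at desk height, own x axis points away from the operator, towards the weighing pan; dial (left) and three keys in front, pan behind
- pan (a point): centre of the weighing pan's floor (53 mm above the desk), axes as the scale's; the steel pan measures 142 mm (x) by 248 mm (y) inside, with a rim standing 5 mm above the floor and 4 mm thick; it does not move
- pointer (a point): point on the white pointer line of the black dial, 36 mm from the dial's axis; turns with the dial
- mark (a point): point on the scale's red index mark, a flat tab 14 x 8 mm beside the dial; this point is also 36 mm from the dial's axis and at the same height, so that it coincides with pointer when the dial is set
- dial_grip (a point): on the dial's axis, 71 mm above the desk, 10 mm below the top of its grip bar; x axis along the bar. The dial is a disc of 60 mm diameter (top 54 mm above the desk) with a straight bar on it, 56 mm long, 14 mm wide, its top 81 mm above the desk; to be pinched across the 14 mm
- dial (a joint): angle of the dial about the vertical, rad, growing anticlockwise seen from above, -1.6 to 1.6; at 0 the pointer points along the scale's +x; light friction (0.04 N m), stays where it is left
- index (a joint): angle of the red index mark, rad, counted as the dial's: the dial is set when dial equals index. It is not to be moved
- key_blue_top (a point): centre of the top face of the blue key, nearest the dial: round, 28 mm across, its top 67 mm above the desk, 10 mm above its black collar (44 mm across); neighbouring keys are 47 mm apart
- key_blue (a joint): travel of the blue key downward, 0 (up) to 0.006 m (fully down, 4 N); springs back when released; registers when held beyond 0.004 m for 0.2 s with the other two keys up
- key_yellow_top (a point): centre of the top face of the yellow key, the middle key: round, 28 mm across, its top 67 mm above the desk, 10 mm above its black collar (44 mm across); neighbouring keys are 47 mm apart
- key_yellow (a joint): travel of the yellow key downward, 0 (up) to 0.006 m (fully down, 4 N); springs back when released; registers when held beyond 0.004 m for 0.2 s with the other two keys up
- key_green_top (a point): centre of the top face of the green key, farthest from the dial: round, 28 mm across, its top 67 mm above the desk, 10 mm above its black collar (44 mm across); neighbouring keys are 47 mm apart
- key_green (a joint): travel of the green key downward, 0 (up) to 0.006 m (fully down, 4 N); springs back when released; registers when held beyond 0.004 m for 0.2 s with the other two keys up
- spool_1: red spool of fishing line with white flanges, 62 mm diameter, 24 mm high, lying flat, about 80 g; origin at the centre of its underside; z is its axis, up when it lies label up. It may be absent (None)
- spool_2: green spool of fishing line with white flanges, 62 mm diameter, 24 mm high, lying flat, about 80 g; origin at the centre of its underside; z is its axis, up when it lies label up. It may be absent (None)
- spool_3: blue spool of fishing line with white flanges, 62 mm diameter, 24 mm high, lying flat, about 80 g; origin at the centre of its underside; z is its axis, up when it lies label up. It may be absent (None)
- tray: low cardboard stock tray fixed to the desk, 270 mm (its x) by 165 mm (its y) outside, walls 4 mm thick and 20 mm high; origin under its centre
- tray_in (a point): centre of the tray's inner floor, 4 mm above the desk, axes as the tray's; inside 262 mm by 157 mm
- masking_roll: bystander: roll of masking tape lying flat, 108 mm diameter, 20 mm high; origin under its centre
- mouse: bystander: black computer mouse, 104 x 64 x 36 mm; origin under its centre
- marker_pen: bystander: white and black marker pen, 135 mm long (its y), 16 mm thick; origin under its centre
- hook_box_4: bystander: slim blue and black box, 46 x 66 x 11 mm; origin under its centre
Things that resemble listed ones, but are neither listed nor needed, are in the scene too. Of the things that look like the spool_1, take the one that is nearest to the robot's base at the start.

How it is judged:
On the way, in this order (a step that is already met when the one before it is completed fails the run):
1. the dial's pointer stands at the red mark (distance between pointer and mark below 0.006 m), for 0.3 s.
2. the blue key is pressed, alone, with the dial at the mark and no spool on the pan (value of joint key_blue above 0.004 m and value of joint each of key_yellow, key_green below 0.002 m and distance between pointer and mark below 0.006 m and horizontal distance between each of spool_1, spool_2, spool_3 and pan above 0.16 m), for 0.2 s.
3. every spool lies flat and at rest on the pan (x of spool_1 in the frame of pan between -0.05 and 0.05 m and y of spool_1 in the frame of pan between -0.102 and 0.102 m and z of spool_1 in the frame of pan between -0.006 and 0.009 m and angle between each of spool_1, spool_2, spool_3's own z axis and vertical below 0.15 rad and linear speed of each of spool_1, spool_2, spool_3 below 0.05 m/s and x of spool_2 in the frame of pan between -0.05 and 0.05 m and y of spool_2 in the frame of pan between -0.102 and 0.102 m and z of spool_2 in the frame of pan between -0.006 and 0.009 m and x of spool_3 in the frame of pan between -0.05 and 0.05 m and y of spool_3 in the frame of pan between -0.102 and 0.102 m and z of spool_3 in the frame of pan between -0.006 and 0.009 m), for 0.3 s.
4. the yellow key is pressed, alone, with every spool on the pan (all of step 3 and value of joint key_yellow above 0.004 m and value of joint each of key_blue, key_green below 0.002 m), for 0.2 s.
5. the green key is pressed, alone, with every spool on the pan (all of step 3 and value of joint key_green above 0.004 m and value of joint each of key_blue, key_yellow below 0.002 m), for 0.2 s.
At the end, for the whole second after the job is handed in: every spool lies flat (within 0.15 rad) and at rest on the floor of the tray, none on top of another; the dial's pointer is within 6 mm of the red mark, measured 36 mm from the axis (about 0.17 rad); all keys are up (x of spool_1 in the frame of tray_in between -0.11 and 0.11 m and y of spool_1 in the frame of tray_in between -0.058 and 0.058 m and z of spool_1 in the frame of tray_in between -0.006 and 0.009 m and angle between each of spool_1, spool_2, spool_3's own z axis and vertical below 0.15 rad and linear speed of each of spool_1, spool_2, spool_3 below 0.05 m/s and x of spool_2 in the frame of tray_in between -0.11 and 0.11 m and y of spool_2 in the frame of tray_in between -0.058 and 0.058 m and z of spool_2 in the frame of tray_in between -0.006 and 0.009 m and x of spool_3 in the frame of tray_in between -0.11 and 0.11 m and y of spool_3 in the frame of tray_in between -0.058 and 0.058 m and z of spool_3 in the frame of tray_in between -0.006 and 0.009 m and distance between pointer and mark below 0.006 m and value of joint each of key_blue, key_yellow, key_green below 0.002 m); the robot touches nothing.
It fails at once if two keys are down at the same time (value of joint each of key_blue, key_yellow above 0.003 m or value of joint each of key_yellow, key_green above 0.003 m or value of joint each of key_blue, key_green above 0.003 m).
It fails at once if the masking tape, mouse, marker pen or slim box is moved by more than 30 mm (distance of any of masking_roll, mouse, marker_pen, hook_box_4 from where it was at the start of the episode above 0.03 m).
Of spool_1, spool_2, spool_3 only 2 to 3 are there at a start; the rules pass over those that are not, and their reading is None.
At some moment in a run one of spool_1, spool_2, spool_3 may be knocked a few centimetres aside while the robot is not near it.
Once in a run the grip may slacken for a moment while it holds something.
It also fails if it takes over 210 s, if anything falls off the work surface, if the arm or the gripper's body presses on something with over 40 N, if the wrist force passes 120 N, or if a joint passes its speed limit or range.

## Working session

There is one attempt and no reset: what is moved stays moved. The work goes in short steps, each a Python script; the robot and the scene stay as the last script left them, time stands still between calls to the robot, and variables do not carry over. Pictures are saved under pics/ and viewed, at most 14 in all, crops included, and the job is handed in when it is done.

```bash
mkdir -p pics; ls; cat > h.py <<'E'
import numpy as np, cv2
from scipy.spatial.transform import Rotation as R
from station import bot
def q2R(q): q=np.asarray(q,float); return R.from_quat([q[1],q[2],q[3],q[0]]).as_matrix()
def cam(name):
    st=bot.state(); s=bot.snapshot(name); K=np.array(s["intrinsics"])
    if name=="wrist":
        T=np.eye(4);T[:3,:3]=q2R(st["eef_rot"]);T[:3,3]=st["tool_pos"];T=T@np.array(s["mount"]);Rc,c=T[:3,:3],T[:3,3]
    else:
        c=np.array(s["xyz"]);a=np.array(s["attitude"]);Rc=a if a.shape==(3,3) else q2R(a)
    return s["image"],K,Rc,c
def px2w(px,z,K,Rc,c):
    d=Rc@np.linalg.inv(K)@np.array([px[0],px[1],1.]); return c+d*(z-c[2])/d[2]
def save(n,im): cv2.imwrite("pics/"+n,im[:,:,::-1])
def down(yaw): # tool z down; tool y axis (closing) at angle yaw from world y... x axis at angle yaw
    r=R.from_euler('z',yaw)*R.from_euler('x',np.pi); q=r.as_quat(); return [q[3],q[0],q[1],q[2]]
E
python3 - <<'E'
from h import *
st=bot.state();print(st)
for n in("top","side"):
    im,K,Rc,c=cam(n);save(n+"0.png",im);print(n,c,Rc[:,2],K[0,0])
    names=dict(key_blue_top=.067,key_yellow_top=.067,key_green_top=.067,pan=.053,pointer=.054,mark=.054,dial_grip=.071,spool_1=0,spool_2=0,spool_3=0,tray_in=.004,scale=0,masking_roll=0,mouse=0,marker_pen=0,hook_box_4=0)
    for k,z in names.items():
        for d in bot.tip_of(n,k)[:4]: print(k,round(d["confidence"],2),np.round(d["position"]),np.round(px2w(d["position"],z,K,Rc,c)[:2],3))
E
```

```text
pics
{'time_s': 0.0, 'joint_pos': array([-1.3482092 ,  0.33388294,  0.03989894,  1.46627187, -0.01339072,
        1.34328483, -0.05848077]), 'dq': array([-7.90577881e-04, -7.55839319e-04, -6.72451849e-04,  7.85904254e-04,
       -6.65371868e-04, -3.94231741e-05,  4.08375249e-04]), 'joint_torque': array([ 5.35509153e-04, -6.56393766e+01,  1.33523170e+00, -4.03763366e+01,
       -5.98757761e-02,  4.54371795e-02,  1.26290943e-04]), 'tool_pos': array([0.20546975, 0.61618139, 0.2216774 ]), 'eef_rot': array([-6.51358386e-05,  1.60209948e-01,  9.87082645e-01, -7.87782500e-04]), 'wrist_force': array([-0.00787829,  0.98178429,  0.53245109]), 'torque': array([ 0.01854775, -0.00743385,  0.02059394]), 'finger_force': 0.0, 'grip_width': 0.08708951082811123}
top [ 0.31934264 -0.03145063  1.58729931] [ 0.1739027   0.011303   -0.98469797] 574.3645384636422
key_blue_top 0.46 [290. 297.] [0.449 0.044]
key_yellow_top 0.44 [308. 303.] [ 0.431 -0.004]
key_green_top 0.61 [288. 296.] [0.452 0.048]
key_green_top 0.44 [325. 302.] [ 0.436 -0.049]
pointer 0.91 [271. 276.] [0.506 0.095]
dial_grip 0.6 [263. 288.
[... 1465 characters left out ...]
. 212.] [0.429 0.355]
spool_1 0.47 [287. 204.] [0.596 0.357]
spool_2 0.72 [366. 347.] [ 0.53  -0.523]
spool_2 0.66 [235. 200.] [0.412 0.475]
spool_2 0.58 [247. 212.] [0.429 0.355]
spool_2 0.47 [287. 204.] [0.596 0.357]
spool_3 0.72 [366. 347.] [ 0.53  -0.523]
spool_3 0.66 [235. 200.] [0.412 0.475]
spool_3 0.58 [247. 212.] [0.429 0.355]
spool_3 0.47 [287. 204.] [0.596 0.357]
tray_in 0.95 [329. 314.] [ 0.489 -0.361]
scale 0.96 [300. 246.] [0.539 0.036]
scale 0.18 [336. 212.] [0.75  0.224]
masking_roll 0.74 [388. 281.] [ 0.727 -0.269]
mouse 0.7 [367. 348.] [ 0.53  -0.529]
marker_pen 0.72 [275. 232.] [0.485 0.163]
marker_pen 0.4 [312. 200.] [0.698 0.353]
hook_box_4 0.52 [335. 214.] [0.74  0.212]
```

```bash
python3 - <<'E'
import cv2
im=cv2.imread("pics/top0.png")
cv2.imwrite("pics/top0c.png",cv2.resize(im[170:340,110:350],(790,560),interpolation=cv2.INTER_CUBIC))
E
```

```text
(no output)
```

View pics/top0.png

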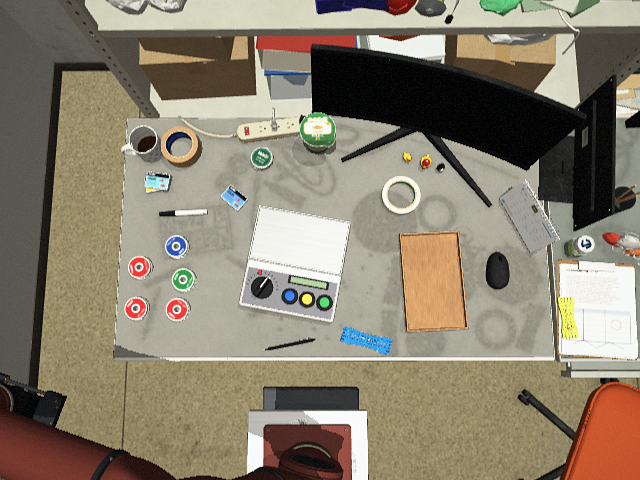

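View pics/top0c.png

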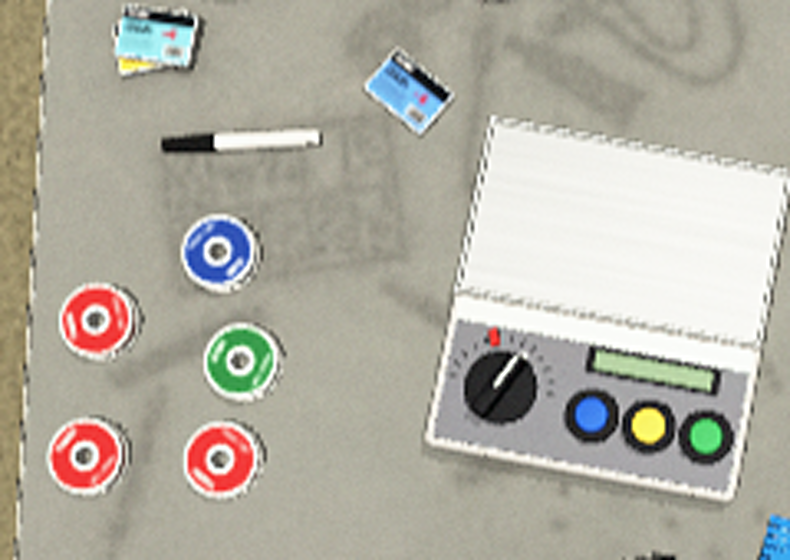

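The red spools in top0 are at (139,267), (135,308) and (177,308). The last is nearest the base (about 0.55 m away, against 0.64 m and 0.71 m), so it is spool_1, and the crop confirms it. Green is at (183,279) and blue at (176,246). The dial is at (262,287), with its pointer turned right of the red mark at about (260,272). Next I'll take a close wrist look at the dial.

```bash
python3 - <<'E'
from h import *
for y in np.arange(-180,180,30):
    j=[bot.solve_ik(p,down(np.radians(y))) for p in([.475,.115,.25],[.475,.115,.06],[.436,-.05,.06],[.6,.03,.06],[.42,.35,.01],[.5,-.35,.01])]
    print(y,[None if a is None else np.round(a[6],2) for a in j])
bot.set_gripper(.045,20)
bot.move_ptp([.44,.06,.30],down(np.radians(150)))
im,K,Rc,c=cam("wrist");save("w1.png",im);print(c,Rc.round(2).tolist())
for k,z in dict(key_blue_top=.067,key_yellow_top=.067,key_green_top=.067,pan=.053,pointer=.054,mark=.054,dial_grip=.071,scale=0).items():
    for d in bot.tip_of("wrist",k)[:3]: print(k,round(d["confidence"],2),np.round(d["position"]),np.round(px2w(d["position"],z,K,Rc,c)[:2],4))
E
```

```text
-180 [np.float64(1.23), np.float64(1.34), np.float64(1.66), np.float64(1.68), np.float64(0.85), np.float64(2.04)]
-150 [np.float64(1.76), np.float64(1.85), np.float64(2.18), np.float64(2.18), np.float64(1.36), np.float64(2.31)]
-120 [np.float64(2.28), np.float64(2.37), np.float64(2.46), np.float64(2.05), np.float64(1.85), np.float64(-2.46)]
-90 [None, np.float64(2.51), None, np.float64(2.57), np.float64(2.36), np.float64(-1.94)]
-60 [None, np.float64(-2.55), np.float64(-2.45), np.float64(-2.16), np.float64(2.41), np.float64(-1.42)]
-30 [np.float64(-2.42), np.float64(-2.02), np.float64(-1.92), np.float64(-1.64), np.float64(-2.23), np.float64(-1.03)]
0 [np.float64(-1.91), np.float64(-1.77), np.float64(-1.49), np.float64(-1.36), np.float64(-2.14), np.float64(-0.51)]
30 [np.float64(-1.39), np.float64(-1.25), np.float64(-0.95), np.float64(-0.89), np.float64(-1.65), np.float64(0.02)]
60 [np.float64(-0.87), np.float64(-0.73), np.float64(-0.43), np.float64(-0.38), np.float64(-1.15), np.float64(0.54)]
90 [np.float64(-0.34), np.float64(-0.22), np.float64(0.09), np.float64(0.14), np.float64(-0.
[... 164 characters left out ...]
oat64(0.82), np.float64(1.14), np.float64(1.17), np.float64(0.36), np.float64(1.99)]
[0.38190777 0.09405456 0.46285847] [[0.5, 0.84, 0.22], [0.87, -0.48, -0.12], [-0.0, 0.25, -0.97]]
key_blue_top 0.71 [609. 259.] [0.6477 0.3144]
key_blue_top 0.34 [360. 338.] [0.5947 0.023 ]
key_yellow_top 0.75 [280. 242.] [0.4456 0.0024]
key_green_top 0.85 [236. 254.] [ 0.4328 -0.0485]
key_green_top 0.56 [546. 130.] [0.4812 0.303 ]
key_green_top 0.18 [382. 237.] [0.4977 0.1028]
pan 0.83 [362. 336.] [0.6009 0.0233]
pan 0.58 [549. 134.] [0.4898 0.3119]
pointer 0.66 [380. 241.] [0.504  0.0993]
mark 0.52 [403. 236.] [0.5118 0.1255]
dial_grip 0.61 [386. 212.] [0.4741 0.1204]
scale 0.93 [343. 279.] [0.5428 0.0326]
```

View pics/w1.png

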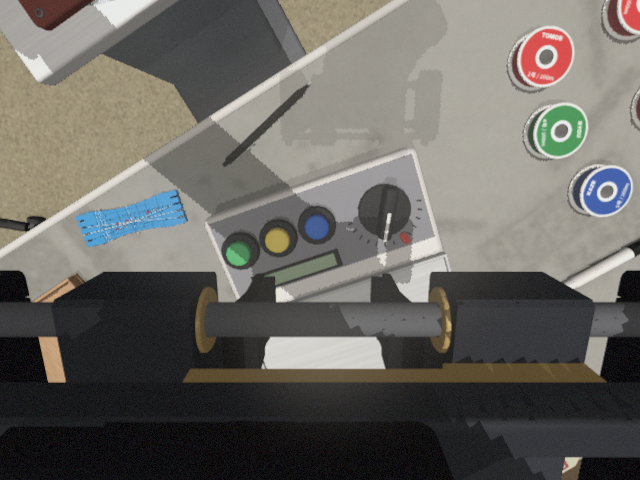

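In w1 the keys are at blue (317,226), yellow (278,239) and green (239,252). The dial is near (384,211), with the pointer line running (390,213)-(387,240) and the red mark at (406,237). I'll measure these by colour.

```bash
cat > meas.py <<'E'
from h import *
def blob(m,roi):
    x0,y0,x1,y1=roi; n,l,s,c=cv2.connectedComponentsWithStats(m[y0:y1,x0:x1].astype(np.uint8))
    i=1+np.argmax(s[1:,4]); ys,xs=np.nonzero(l==i); return np.c_[xs+x0,ys+y0],c[i]+[x0,y0]
E
python3 - <<'E'
from meas import *
bot.hold(.1)
im,K,Rc,c=cam("wrist"); I=im.astype(int); r,g,b=I[...,0],I[...,1],I[...,2]
hsv=cv2.cvtColor(im,cv2.COLOR_RGB2HSV).astype(int);S=hsv[...,1];V=hsv[...,2]
P={}
for n,roi in dict(blue=(300,208,334,244),yellow=(262,222,296,256),green=(222,235,256,270)).items():
    p,q=blob((S>110)&(V>60),roi); P[n]=px2w(q,.067,K,Rc,c); print(n,q,len(p),P[n])
p,q=blob((r>g+50)&(r>b+50),(392,225,418,250)); mk=px2w(q,.054,K,Rc,c);print("mark",q,len(p),mk)
d,q=blob(V<75,(352,178,418,246)); h=cv2.convexHull(d.astype(np.float32)); e=cv2.minEnclosingCircle(h); print("disc",q,len(d),e,px2w(e[0],.054,K,Rc,c))
w,q=blob(V>150,(372,205,400,246)); w3=np.array([px2w(a,.054,K,Rc,c) for a in w]);print("ptr",q,len(w),w.min(0),w.max(0))
ax=P["blue"]-P["green"]; yaw=np.arctan2(ax[1],ax[0])-np.pi/2; print("spacing",np.linalg.norm(ax)/2,"yaw",yaw)
v=np.linalg.svd(w3[:,:2]-w3[:,:2].mean(0))[2][0]; print("ptr dir",np.arctan2(*(v*np.sign(v[0]))[::-1]),w3.mean(0))
x0,y0=345,170;save("dial1.png",cv2.resize(im[y0:y0+85,x0:x0+100],(800,680))[:600])
E
```

```text
blue [316.84395604 226.52747253] 455 [0.45121065 0.04559186 0.067     ]
yellow [277.63522013 239.65199161] 477 [4.42265903e-01 2.07422199e-04 6.70000000e-02]
green [237.  263.5] 2 [ 0.44293851 -0.05436466  0.067     ]
mark [405.48571429 237.12857143] 70 [0.51518782 0.12602503 0.054     ]
disc [387.05096525 212.13745174] 1295 ((385.5, 210.90740966796875), 27.463869094848633) [0.47667721 0.12022851 0.054     ]
ptr [385.79230769 230.06923077] 130 [379 212] [391 245]
spacing 0.050149113289816284 yaw -0.08256917602894753
ptr dir -0.7594643893479104 [0.49656111 0.110201   0.054     ]
```

View pics/dial1.png

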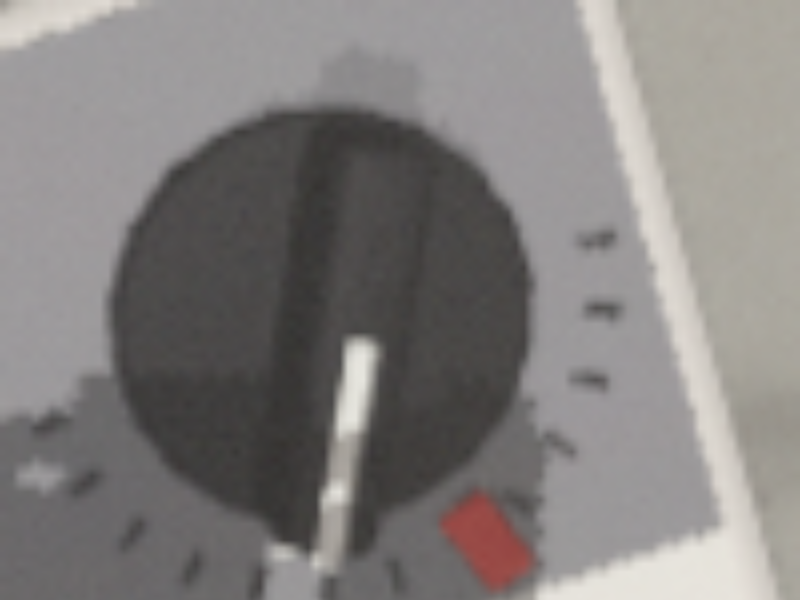

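```bash
python3 - <<'E'
from h import *
im,K,Rc,c=cam("wrist")
p=lambda px,z:px2w(px,z,K,Rc,c)[:2]
C=p((385.1,209.7),.054); a=p((390.25,212.5),.081); b=p((386.25,240.6),.081)
t=b-a; th=np.arctan2(t[1],t[0]); n=np.array([-t[1],t[0]])/np.hypot(*t)
m=p((406,237.5),.05)-C; tm=np.arctan2(m[1],m[0])
print(C,a,b,"bar",np.degrees(th),"offset of axis from line",n@(C-a),"mark",np.degrees(tm),np.hypot(*m))
yaw=th+np.pi; end=tm+np.pi
print([np.round(bot.solve_ik([*C,.06],down(y)),2) for y in(yaw,end)])
bot.move_ptp([*C,.16],down(yaw)); bot.line_to([*C,.059],rate=.06)
bot.set_gripper(0,8); s=bot.state(); print(s["grip_width"],s["finger_force"],s["wrist_force"])
for k in range(1,9): bot.line_to([*C,.059],rot=down(yaw+(end-yaw)*k/8),rate=.05)
bot.set_gripper(.045); bot.line_to([*C,.17],rate=.1)
bot.move_ptp([.44,.06,.30],down(np.radians(150)))
im,*_=cam("wrist");x0,y0=345,170;save("dial2.png",cv2.resize(im[y0:y0+85,x0:x0+100],(800,680))[:600])
print(bot.state()["time_s"])
E
```

```text
[0.47520222 0.1204544 ] [0.47440896 0.1219695 ] [0.49944624 0.10416131] bar -35.42298300651241 offset of axis from line -0.0007748655171822068 mark 8.3906717575863 0.04240665837744634
[array([-0.82,  0.18,  0.52,  2.05, -0.11,  0.94,  0.72]), array([-0.89,  0.18,  0.61,  2.06, -0.13,  0.94,  1.5 ])]
0.0140833522235699 7.999891393119469 [ 1.73247695  1.99777953 -1.24806112]
13.45
```

View pics/dial2.png

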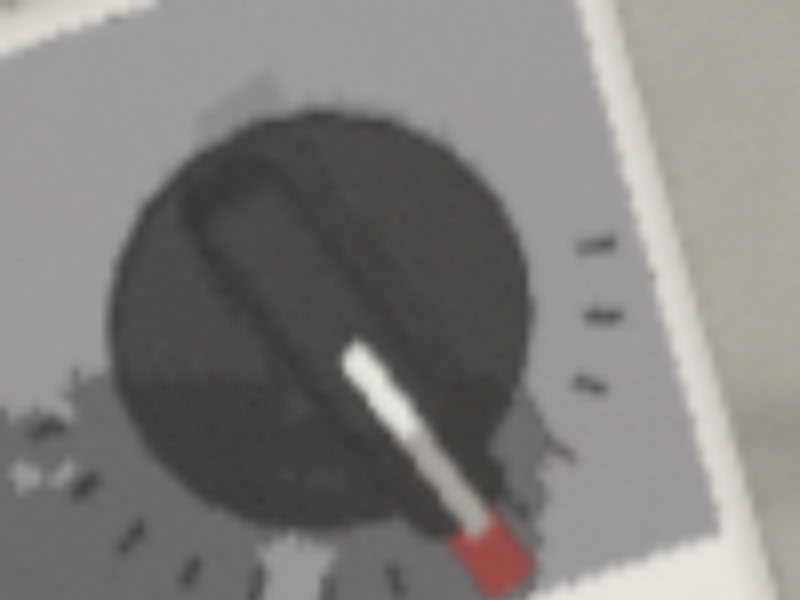

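In dial2 the pointer ends on the red tab at (485,525)-(490,545), so the dial is set. Now the blue key.

```bash
cat >> h.py <<'E'
YAW=-0.194
SX=np.array([np.cos(YAW),np.sin(YAW)]);SY=np.array([-np.sin(YAW),np.cos(YAW)])
BLUE=np.array([.4512,.0456])
KEY=dict(blue=BLUE,yellow=BLUE-.0467*SY,green=BLUE-.0934*SY)
def press(k):
    p=KEY[k];q=down(YAW+np.pi/2)
    bot.set_gripper(0,10); bot.move_ptp([*p,.13],q); bot.line_to([*p,.075],rate=.08); bot.hold(.2)
    f0=bot.state()["wrist_force"][2]
    for z in (.067,.065,.0635,.062,.061,.060,.0592,.0585):
        bot.line_to([*p,z],rate=.03); bot.hold(.1); s=bot.state(); f=s["wrist_force"][2]-f0
        print(k,z,round(s["tool_pos"][2],4),round(f,2))
        if f>5.5: break
    bot.hold(.5); bot.line_to([*p,.13],rate=.1); print("t",bot.state()["time_s"])
E
python3 - <<'E'
from h import *
press("blue")
E
```

```text
blue 0.067 0.067 1.56
blue 0.065 0.0651 2.31
blue 0.0635 0.0635 3.85
blue 0.062 0.0621 4.13
blue 0.061 0.0614 9.23
t 19.8
```

```bash
cat >> h.py <<'E'
PAN=np.array([.601,.0235])
def find(center,yaw=np.radians(150),h=.30,pick=None,zt=.024,name=None):
    """coloured labels seen by wrist camera -> list (colour,xy)"""
    xt=np.array([np.cos(yaw),np.sin(yaw)]); t=np.array(center)-.085*xt
    bot.move_ptp([*t,h],down(yaw)); bot.hold(.3)
    im,K,Rc,c=cam("wrist")
    if name: save(name,im)
    hsv=cv2.cvtColor(im,cv2.COLOR_RGB2HSV).astype(int);H,S,V=hsv[...,0],hsv[...,1],hsv[...,2]; out=[]
    for col,m in dict(red=((H<8)|(H>172)),green=(H>50)&(H<85),blue=(H>105)&(H<128)).items():
        m=(m&(S>120)&(V>50)).astype(np.uint8); m=cv2.morphologyEx(m,cv2.MORPH_CLOSE,np.ones((9,9),np.uint8))
        for cn in cv2.findContours(m,cv2.RETR_EXTERNAL,cv2.CHAIN_APPROX_NONE)[0]:
            if cv2.contourArea(cn)<300 or len(cn)<20: continue
            (u,v),ax,_=cv2.fitEllipse(cn)
            if min(ax)/max(ax)<.75: continue
            w=px2w((u,v),zt,K,Rc,c); dia=max(ax)/K[0,0]*np.linalg.norm(w-c)
            if .04<dia<.075: out.append((col,w[:2],dia,(round(u),round(v))))
    return out
def clear_yaw(p,others):
    best=None
    for y in np.radians(np.arange(30,165,7.5)):
        d=np.array([np.sin(y),-np.cos(y)])
        cl=min([np.linalg.norm(p+s*r*d-o) for o in others for s in(1,-1) for r in(.04,.055)]+[.09])
        if best is None or cl>best[0]+.002: best=(cl,y)
    return best
def grab(p,yaw,z0=0.,lift=.14):
    bot.set_gripper(.082,30); bot.move_ptp([*p,z0+.10],down(yaw)); bot.line_to([*p,z0+.004],rate=.12)
    bot.set_gripper(.03,30); bot.hold(.2); bot.line_to([*p,lift],rate=.15); s=bot.state(); print("grab",s["grip_width"],s["finger_force"],s["time_s"])
    return s["grip_width"]
def place(p,yaw,z0,lift=.15):
    bot.move_ptp([*p,.14],down(yaw)); s=bot.state(); print("arrive",s["grip_width"],s["finger_force"],s["wrist_force"])
    if s["grip_width"]<.05: raise SystemExit("lost")
    bot.line_to([*p,z0+.005],rate=.1); bot.set_gripper(.080); bot.line_to([*p,lift],rate=.15)
E
python3 - <<'E'
from h import *
im,K,Rc,c=cam("top"); print("pan",px2w((299.3,240.4),.058,K,Rc,c))
f=find((.50,.36),name="w2.png"); [print(a,b.round(4),round(d,4),e) for a,b,d,e in f]
for i,(a,b,d,e) in enumerate(f): print(a,clear_yaw(b,[o[1] for j,o in enumerate(f) if j!=i]))
E
```

```text
pan [0.60203687 0.0191244  0.058     ]
red [0.5354 0.4634] 0.0631 (418, 112)
red [0.4187 0.3541] 0.0649 (282, 68)
red [0.4259 0.4646] 0.0681 (373, 18)
blue [0.4456 0.0162] 0.0447 (60, 237)
blue [0.593  0.3631] 0.0521 (364, 200)
red (np.float64(0.0883081872399664), np.float64(2.4870941840919194))
red (0.09, np.float64(0.9162978572970231))
red (np.float64(0.07823994620425732), np.float64(0.6544984694978736))
blue (0.09, np.float64(0.5235987755982988))
blue (0.09, np.float64(1.4398966328953218))
```

View pics/w2.png

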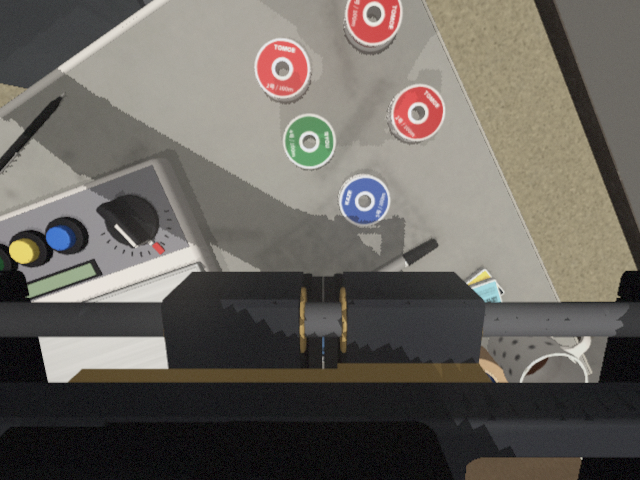

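w2 shows the three reds at (282,68), (373,18) and (418,112), green at (310,141) and blue at (364,200). The red at (282,68) is still the nearest one, spool_1. The green mask needs a looser threshold, so I'll fix that and pick blue first.

```bash
sed -i 's/(H>50)&(H<85)/(H>45)\&(H<100)/; s/(S>120)&(V>50)/(S>80)\&(V>40)/' h.py
cat >> h.py <<'E'
def pick(col,prior,yaw=None,z0=0.,region=.12):
    f=find(prior,zt=z0+.024); [print(a,b.round(4),round(d,3),e) for a,b,d,e in f]
    c=[o for o in f if o[0]==col and np.linalg.norm(o[1]-prior)<region]
    if not c: raise SystemExit("not seen "+col)
    o=min(c,key=lambda o:np.linalg.norm(o[1]-prior))
    cl,y=clear_yaw(o[1],[q[1] for q in f if q is not o]); y=y if yaw is None else yaw
    print("take",o[1],cl,y); return grab(o[1],y,z0)
E
python3 - <<'E'
from h import *
pick("blue",np.array([.593,.363]))
place(PAN+.08*SY,YAW+np.pi/2,.053)
f=find((.50,.36)); [print(a,b.round(4),round(d,3),e) for a,b,d,e in f]; print(bot.state()["time_s"])
E
```

```text
red [0.5351 0.4633] 0.07 (376, 36)
green [0.5003 0.3404] 0.065 (263, 68)
blue [0.5932 0.363 ] 0.058 (323, 133)
take [0.5931663  0.36298781] 0.07720282941725465 2.748893571891069
grab 0.06021751027598102 29.874548189445704 27.3667
arrive 0.06014266121813848 29.87511117361464 [-0.11613892  0.45798255 -0.00193036]
red [0.5354 0.4632] 0.064 (418, 112)
red [0.4186 0.3539] 0.066 (282, 68)
red [0.4261 0.4642] 0.07 (373, 18)
green [0.5006 0.3404] 0.057 (309, 141)
blue [0.4456 0.0163] 0.045 (60, 237)
32.1833
```

```bash
python3 - <<'E'
from h import *
pick("green",np.array([.5005,.3404]))
place(PAN,YAW+np.pi/2,.053)
f=find((.45,.38)); [print(a,b.round(4),round(d,3),e) for a,b,d,e in f]; print(bot.state()["time_s"])
c=[o for o in f if o[0]=="red"]; o=min(c,key=lambda o:np.linalg.norm(o[1])); print(o)
if len(c)==3 and np.linalg.norm(o[1]-[.4186,.3539])<.05:
    cl,y=clear_yaw(o[1],[q[1] for q in f if q is not o]); print(cl,y)
    grab(o[1],y); place(PAN-.08*SY,YAW+np.pi/2,.053)
    xt=down(0); f=find(PAN,h=.34,zt=.077,name="w3.png"); [print(a,((b-PAN)@SX).round(4),((b-PAN)@SY).round(4),round(d,3),e) for a,b,d,e in f]; print(bot.state()["time_s"])
E
```

```text
red [0.5353 0.4633] 0.066 (432, 104)
red [0.4186 0.3541] 0.067 (296, 59)
green [0.5006 0.3405] 0.057 (323, 132)
blue [0.4455 0.0181] 0.044 (73, 229)
take [0.50059439 0.34054412] 0.07545591931159555 2.6179938779914944
grab 0.05997106981591042 29.968483775476216 36.7
arrive 0.05999970926821562 29.96887718426592 [-0.6636535   0.16394308 -1.10756885]
red [0.5355 0.4633] 0.061 (422, 160)
red [0.4188 0.3539] 0.061 (290, 119)
red [0.4219 0.4668] 0.067 (379, 67)
42.0583
('red', array([0.4187839 , 0.35394084]), np.float64(0.06080440786703778), (290, 119))
0.09 0.9162978572970231
grab 0.060603670720863936 29.934612191447343 46.6667
arrive 0.060642119114721796 29.93470463804556 [ 0.2973026   0.18430993 -0.39102325]
red 0.0 -0.0802 0.059 (256, 156)
green 0.1998 0.134 0.047 (481, 257)
blue 0.0003 0.08 0.062 (392, 107)
52.0583
```

View pics/w3.png

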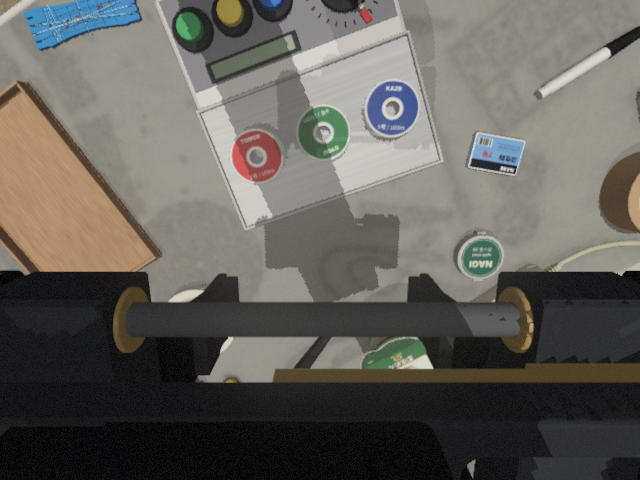

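w3 shows red (257,155), green (324,132) and blue (392,108) flat on the pan, and green sits at the pan's centre of about (325,133). Now the keys.

```bash
python3 - <<'E'
from h import *
press("yellow"); press("green")
f=find(PAN,h=.34,zt=.077,name="w4.png"); [print(a,((b-PAN)@SX).round(4),((b-PAN)@SY).round(4),round(d,3),e) for a,b,d,e in f]
# tray from top and wrist
im,K,Rc,c=cam("top")
for d in bot.masks_of("top","tray")[:1]:
    m=d["mask"].astype(np.uint8); cn=max(cv2.findContours(m,0,1)[0],key=cv2.contourArea); bx=cv2.boxPoints(cv2.minAreaRect(cn)); print(d["confidence"],[px2w(q,.02,K,Rc,c)[:2].round(4).tolist() for q in bx])
    P=np.array([px2w(q,.02,K,Rc,c)[:2] for q in cn[:,0]],np.float32); print(cv2.minAreaRect(P))
print(bot.tip_of("top","tray_in"))
E
```

```text
yellow 0.067 0.067 0.7
yellow 0.065 0.0651 2.01
yellow 0.0635 0.0636 2.68
yellow 0.062 0.062 3.35
yellow 0.061 0.0613 10.88
t 59.1583
green 0.067 0.067 0.76
green 0.065 0.0651 1.8
green 0.0635 0.0636 2.43
green 0.062 0.062 3.4
green 0.061 0.0613 11.45
t 63.9833
red 0.0 -0.0802 0.059 (256, 156)
green 0.1998 0.134 0.047 (481, 257)
blue 0.0003 0.08 0.062 (392, 107)
0.59 [[0.629, -0.2541], [0.642, -0.426], [0.368, -0.4341], [0.3555, -0.2674]]
((0.4998170733451843, -0.34451091289520264), (0.27287283539772034, 0.16803881525993347), 2.7832720279693604)
[{'position': [427.7, 280.9], 'confidence': 0.62}]
```

```bash
cat >> h.py <<'E'
TRAY=np.array([.4998,-.3445]);TY=.0486
TX=np.array([np.cos(TY),np.sin(TY)])
def look_pan():
    f=find(PAN,h=.34,zt=.077); r={}
    for a,b,d,e in f:
        if np.abs((b-PAN)@SX)<.06 and np.abs((b-PAN)@SY)<.12: r[a]=b
    print({k:(((b-PAN)@SX).round(4),((b-PAN)@SY).round(4)) for k,b in r.items()}); return r
E
python3 - <<'E'
from h import *
r=look_pan(); grab(r["red"],YAW+np.pi/2,.053,.16); place(TRAY+.08*TX,TY,.004)
r=look_pan(); grab(r.get("green",PAN),YAW+np.pi/2,.053,.16); place(TRAY,TY,.004)
r=look_pan(); grab(r["blue"],YAW+np.pi/2,.053,.16); place(TRAY-.08*TX,TY,.004)
bot.move_ptp([.5,.2,.3],down(np.radians(120)))
im,*_=cam("top");save("top5.png",cv2.resize(im[180:350,230:470],(790,560),interpolation=cv2.INTER_CUBIC)); print(bot.state()["time_s"])
E
```

```text
{'red': (np.float64(0.0001), np.float64(-0.0802)), 'blue': (np.float64(0.0003), np.float64(0.08))}
grab 0.06037003880202764 29.93295892156496 71.4167
arrive 0.060469032525090095 29.933212567549603 [ 0.92005604  0.24796305 -0.83724507]
{'blue': (np.float64(0.0003), np.float64(0.08))}
grab 0.059912444985378115 29.968369430976054 81.5417
arrive 0.06005568759651391 29.968819147557042 [-0.12291794  0.1399224  -1.10817207]
{'blue': (np.float64(0.0002), np.float64(0.08))}
grab 0.060291267620562354 29.87590826935957 92.15
arrive 0.06010523364708773 29.87607992170524 [ 1.12313927 -0.36651992 -0.35433903]
99.2833
```

View pics/top5.png

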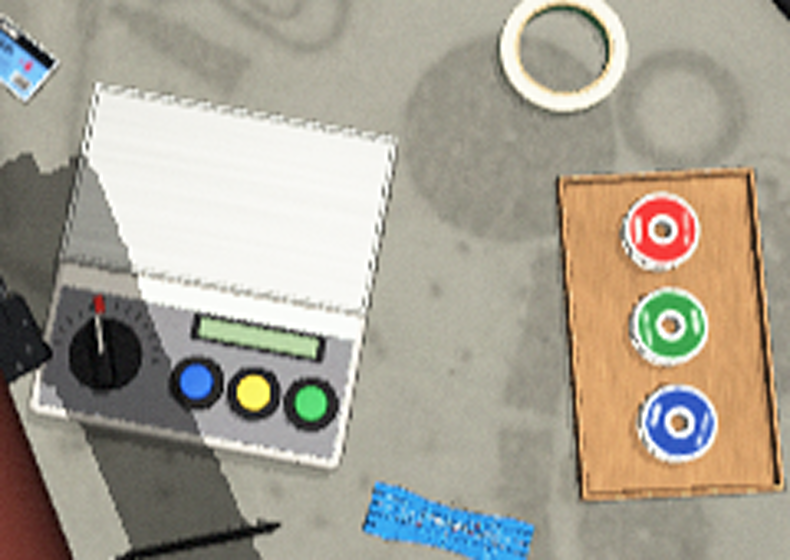

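top5 shows the three spools flat in the tray at (662,230), (670,325) and (679,422). The pointer meets the mark at (99,305) and the pan is empty, so I'll hand it in.

```bash
python3 -c "
from station import bot
print(bot.sign_off())"
```

```text
the job is handed in; nothing more can be done
None
```

I finished all the steps and handed the job in: dial at the red mark, blue, yellow and green keys pressed in order, and all three spools flat side by side in the tray; the hand-in call returned no verdict.

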